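# Take the slide rack off its latched drip hanger

### The arm

A 6-joint arm with a two-finger parallel gripper is mounted at the origin on a cart in front of the work surface, level with it; the furniture and walls round the work are solid. World frame = base frame: x ahead of the robot, y to its left, z up, the work surface at z = 0. Lengths are in m, angles in rad, forces in N, time in s.
With the tool pointing down it reaches from about 0.325 to 1 m from the base axis. Payload 5.1 kg.
Tool frame: the origin (TCP) lies between the finger pads; the fingertips stand 14 mm ahead of it and the grasp point (between the pads) lies 5 mm behind it; z points along the fingers, y is the direction in which the jaws open and shut (so a half turn about z gives the same grasp; the last joint's range is limited). The gripper opens to 85 mm and grips with 20 to 120 N. Pads are 22 mm wide; open, the fingers measure 114 mm over their backs; the gripper's body (76 mm by 85 mm) begins 54 mm behind the grasp point. The pads swing forward as they close: fully open they stand 13 mm farther back than shut.
Start: joints at [0.626, 0.124, 1.65, -0, 1.367, -0.083], TCP at [0.493, 0.423, 0.245] pointing down, gripper open.
Joint ranges: [-2.61, 2.61], [-1.02, 2.33], [0.03, 2.71], [-1.35, 4.49], [0.32, 2.68], [-2.91, 2.91]. Speed limits (rad/s): [2.57, 2.57, 3.14, 3.14, 3.14, 3.14].

### API

Orientations are given as a 3x3 rotation matrix whose columns are the frame's x, y, z axes.
In Python, from station import get_obs, imaging, ticket gives the robot as it stands. The module is installed in compiled form; this text tells all that it offers.
- The arm moves only by the tool jog_arm, never from a script. Its argument "targets" is a list of rows, each an object of numbers: "dx", "dy", "dz": the shift along the tool's x, y, z in units of 0.04 m (1.0 is 0.04 m); "wx", "wy", "wz": the turn, a rotation vector about the tool's x, y, z in units of 8 degrees (1.0 is 8 degrees). A call has 1 to 10 rows; each row shifts and turns the commanded pose from where the row before left it, along the tool's axes as they then stand; what a row does not reach is not made up. A row lasts 1/10 s, in which the tool goes at most 50 mm and 8.59 degrees, less where a joint would pass 70% of its speed; a pose out of reach is approached as far as the arm can. A call with a number of a shift or a turn outside -1 to 1 is refused whole. A call with a gripper value outside its range is refused whole. "jaw" is the closure, from 0 (fully open) to 1 (shut), set as the call begins (left out, the last holds). The fingers move at their own pace and stop on an object; the grip force is fixed at half the most. Time passes only in rows, so rows that do not move let the fingers close. It gives the time, the measured TCP pose, the force and the opening at its end, in the units of the state.
- get_obs(): the state, without advancing time (a new reading comes with each control period).
- imaging.snapshot(name): name is "scene" or "side" or "wrist"; returns a dict with "pixels" (420x560x3 uint8, red, green, blue), "depth" (420x560 float32, m along the optical axis (not along the pixel's ray), 0 where there is no reading), "intrinsics" (3x3 intrinsics, pixels), "extrinsics" (4x4, takes a point from camera to world coordinates). Camera axes: x right, y down, z forward; pixel columns grow to the right and rows downward; lengths in m; the calibration is good to about 2 mm. A picture is of the moment at which its call begins.
- ticket.hand_in(): hands the job in, once; it reports no verdict.
The state is a dict: "clock": time; "qpos": joint angles; "qd": joint speeds; "joint_torque": joint torques, N m; "eef_pos": TCP position; "tool_rot": TCP orientation; "wrist_force": force on the tool from outside, world axes, zero at the start; "ft_torque": the same for the moment, N m; "grip_width": opening from 0.0 (shut) to 1.0 (fully open).
Only numpy, scipy, OpenCV 4.12 (cv2) and the standard library are available. Lean on these libraries where they do the work, as an engineer would, in place of code of your own. Each camera call takes 0.05 s, during which the arm holds its last target. There are 200 camera calls.

### The job

The rack of microscope slides has finished dripping on its hanger. Press down the thumb roller of that hanger until its sprung keeper snaps open and stays open, then lift the slide rack off the hooks by its handle and stand it upright in the steel drip tray without dropping it. Leave the round basket hanging on the other hanger, with its keeper shut.

Things in the scene. Friction and masses are not known exactly. Their poses are not given: they have to be found in the camera images.
- hanger_1: Fixed steel stand, 185 mm high, grey foot 110 mm square, holding the slide rack on two upturned hooks 30 mm either side of its middle. Origin: on the desk, below the hung cross-bar (bar at z 170 mm). x points back from the hooks' open front, y along the bar. Hook tips: 22 mm in front of the bar (-x), tops 8 mm above its middle. Post at x 60 mm.
- pad_1 (a point): Centre of this hanger's black thumb roller (18 mm across, 32 mm long, along y), end of the keeper's lever, 62 mm behind the bar (+x) and 71 mm to its right (-y). Keeper shut: z 192 mm. Pressed straight down it swings on a 34 mm radius about a shaft along y at x 30, z 180 mm: 23 mm down to the dead centre (2 mm in x), 41 mm down in all. Free space below it.
- keeper_1 (a joint): Sprung keeper of this hanger, rad: 0 shut (two 46 mm wire arms lie over the hook mouths), 1.4 open (arms stand up behind the bar, 30 mm either side of the middle, tips 56 mm above it). Over-centre spring: short of 0.7 (roller 23 mm down) it springs shut again, beyond it snaps to 1.4 and stays. Pressing takes about 4 to 10 N.
- grip_1 (a point): Centre of the black grip block of the slide rack (10 mm thick in x, 30 wide in y, 40 high; axes as the hanger's while hung; 0.12 to 0.2 kg). Below this point: cross-bar 55 mm (8 thick, 88 long), top of white body and slides 125, flat foot (40 x 90) 195. To unhook: raise 15 to 40 mm, draw out level to the front (-x) at least 60 mm, only then higher.
- tray: Steel drip tray, fixed, 136 mm square, walls 12 mm high and 3 mm thick, floor 3 mm thick. Origin: centre of its underside; x, y along its sides. In the way from a start at the right (y < 0): a fixed microscope, 490 mm high, at x 0.45 to 0.8, y -0.3 to 0.08 m; pass it on the robot's side (x below 0.38 m). A tall analyser stands beyond y 0.55 m.
- keeper_2 (a joint): Keeper of the other, identical hanger, on which a round aluminium basket (72 mm across) hangs by the same kind of handle; 0 shut, 1.4 open. To be left shut.
There are look-alikes about, which are no part of the job. Of the things that look like the part that bears grip_1, the larger one is meant.

How it is judged:
By the outcome, as a careful person would: the job done as asked, in the order asked, and still so for the second after the job is handed in, with the robot touching nothing.
It also fails if it takes over 51 s, if anything falls off the work surface, if the arm or the gripper's body presses on something with over 40 N, if the wrist force passes 120 N, or if a joint passes its speed limit or range.

## Working session

There is one attempt and no reset: what is moved stays moved. The work goes in short steps, Python scripts to look and compute and a tool call to move; the robot and the scene stay as the last step left them, time stands still between calls to the robot, and variables do not carry over. Pictures are saved under pics/ and viewed, about 8 in all and at most 12, crops included, and the job is handed in when it is done.

Besides the shell and the picture viewer there is one more tool, called as name(argument=value, ...) on one line, values as JSON. jog_arm: Moves the arm, as the interface text tells. Its arguments: {"type":"object","properties":{"targets":{"type":"array","items":{"type":"object","properties":{"dx":{"type":"number","minimum":-1,"maximum":1},"dy":{"type":"number","minimum":-1,"maximum":1},"dz":{"type":"number","minimum":-1,"maximum":1},"wx":{"type":"number","minimum":-1,"maximum":1},"wy":{"type":"number","minimum":-1,"maximum":1},"wz":{"type":"number","minimum":-1,"maximum":1}}}},"jaw":{"type":"number"}},"required":["targets"]}

```bash
mkdir -p pics
cat > h.py <<'E'
import numpy as np, cv2, pickle
from station import get_obs, imaging, ticket
def snap(n, tag):
    s=imaging.snapshot(n); pickle.dump(s,open(f'{tag}.pkl','wb'))
    cv2.imwrite(f'pics/{tag}.png',s['pixels'][:,:,::-1]); return s
def load(tag): return pickle.load(open(f'{tag}.pkl','rb'))
def cloud(s):
    d=s['depth'];K=s['intrinsics'];v,u=np.mgrid[:d.shape[0],:d.shape[1]]
    P=np.stack([(u-K[0,2])*d/K[0,0],(v-K[1,2])*d/K[1,1],d],-1)
    T=s['extrinsics'];W=P@T[:3,:3].T+T[:3,3];W[d==0]=np.nan;return W
def crop(tag,u0,v0,u1,v1,k,out):
    s=load(tag);cv2.imwrite(f'pics/{out}.png',cv2.resize(s['pixels'][v0:v1,u0:u1,::-1],None,fx=k,fy=k,interpolation=cv2.INTER_CUBIC))
E
python3 - <<'E'
from h import *
a=snap('scene','s1');b=snap('side','d1')
for s in(a,b): print(s['extrinsics'].round(3),s['intrinsics'].round(0).tolist())
import pprint;pprint.pprint(get_obs())
E
```

```text
[[ 0.535 -0.474  0.7   -0.076]
 [-0.845 -0.321  0.428 -0.162]
 [ 0.022 -0.82  -0.572  0.673]
 [ 0.     0.     0.     1.   ]] [[438.0, 0.0, 283.0], [0.0, 438.0, 214.0], [0.0, 0.0, 1.0]]
[[ 0.995 -0.057  0.086  0.423]
 [-0.103 -0.472  0.876 -0.63 ]
 [-0.009 -0.88  -0.475  0.602]
 [ 0.     0.     0.     1.   ]] [[470.0, 0.0, 286.0], [0.0, 470.0, 201.0], [0.0, 0.0, 1.0]]
{'clock': 0.1,
 'eef_pos': array([0.49294365, 0.42288237, 0.24416502]),
 'ft_torque': array([-0.03236835,  0.01163366, -0.05938556]),
 'grip_width': 1.0026897503679928,
 'joint_torque': array([ 1.11636064e-04, -4.24936223e+01, -3.66651928e+01, -9.36135802e-05,
        3.97075986e-03, -2.04295384e-05]),
 'qd': array([ 4.68983666e-04, -8.96519400e-04, -2.88689464e-03,  1.84017818e-03,
       -1.30435170e-03, -5.33228363e-05]),
 'qpos': array([ 6.26423488e-01,  1.24461731e-01,  1.65153196e+00,  2.73136931e-06,
        1.36749584e+00, -8.25901428e-02]),
 'tool_rot': array([[-6.51084886e-01,  7.59003363e-01, -1.53828447e-03],
       [ 7.59004905e-01,  6.51083960e-01, -1.10987922e-03],
       [ 1.59150284e-04, -1.89019104e-03, -9.99998201e-01]]),
 'wrist_force': array([-0.34547801, -0.17312256,  0.30436968])}
```

View pics/s1.png

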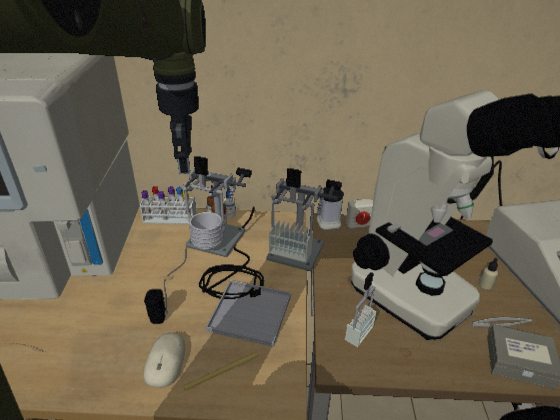

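View pics/d1.png

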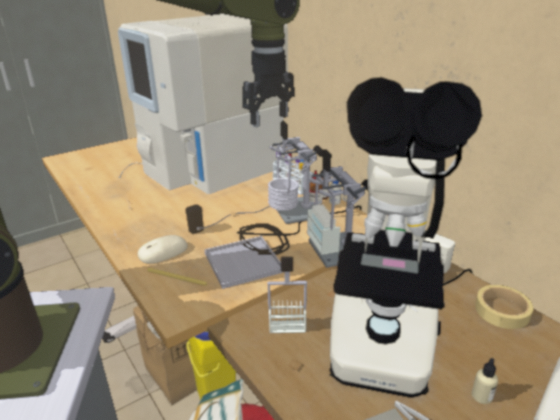

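The scene shows the slide rack hung on the right-hand hanger: grip block about (293,178), body (290,243). The round basket hangs on the left-hand hanger, at (207,228). The tray is at (250,312). A smaller look-alike rack stands free at (362,325), and the hung one is larger. Next I'll take an enlarged crop and measure.

Run:
```python
from h import *
crop('s1',180,150,380,290,4,'c1')
W=cloud(load('s1'))
for n,(u,v) in dict(grip=(293,178),bgrip=(200,164),trayc=(250,312),trL=(209,331),trB=(228,284),trR=(290,293),trF=(273,341),body=(290,243),small=(369,280),foot=(300,262)).items(): print(n,np.nanmedian(W[v-1:v+2,u-1:u+2].reshape(-1,3),0).round(3))
```

```text
grip [0.587 0.223 0.227]
bgrip [0.52  0.411 0.232]
trayc [0.412 0.209 0.004]
trL [0.33  0.247 0.002]
trB [0.446 0.29  0.011]
trR [0.495 0.168 0.012]
trF [0.372 0.126 0.013]
body [0.585 0.223 0.06 ]
small [0.481 0.001 0.147]
foot [0.59  0.198 0.013]
```

View pics/c1.png

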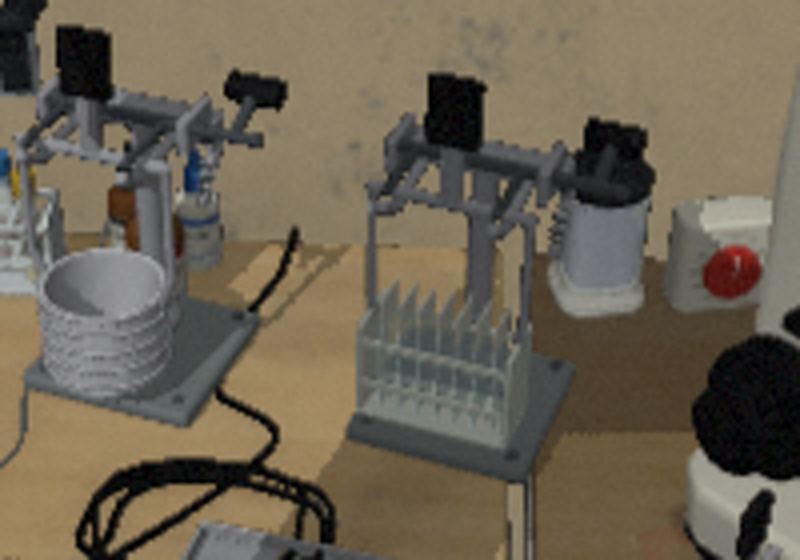

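The crop confirms the target: slide rack with fins at full px (290,240), grip block (294,178), roller about (334,184) in front of a look-alike bottle lid. The basket's roller is about (244,172).

Run:
```python
from h import *
s=load('s1');W=cloud(s);px=s['pixels'].astype(int)
def show(n,u,v): print(n,W[v,u].round(3))
for n,u,v in [('footL',269,256),('footF',311,267),('footR',321,241),('roller',334,184),('rollL',329,185),('rollR',338,184),('rolltop',334,181),('mid',326,197),('basketroller',244,173),('barL',276,197),('barR',313,206),('hookL',274,197),('plateL',281,186),('plateR',317,196)]: show(n,u,v)
dark=px.sum(2)<110
def sel(m): 
    P=W[m];return P[~np.isnan(P[:,0])]
for tag,(u0,u1,v0,v1) in dict(g1=(284,304,166,190),g2=(192,210,155,176),roll=(322,345,178,194),roll2=(233,254,165,180)).items():
    m=np.zeros_like(dark);m[v0:v1,u0:u1]=dark[v0:v1,u0:u1];P=sel(m)
    print(tag,len(P),P.min(0).round(3),P.max(0).round(3),np.median(P,0).round(3))
    if tag[0]=='g':
        c=P.mean(0);_,S,V=np.linalg.svd(P-c);print(' normal',V[2].round(3),'sd',(S/len(P)**.5).round(4))
# foot plates z
z=W[...,2]; 
import cv2
m=((z>0.006)&(z<0.016)&(W[...,0]>0.54)&(W[...,0]<0.75)&(W[...,1]>.12)&(W[...,1]<.32))
P=W[m][:,:2].astype(np.float32);print('foot',len(P),cv2.minAreaRect(P))
m=((z>0.007)&(z<0.016)&(W[...,0]>0.30)&(W[...,0]<0.53)&(W[...,1]>.1)&(W[...,1]<.32))
P=W[m][:,:2].astype(np.float32);print('tray',len(P),cv2.minAreaRect(P))
```

```text
footL [0.569 0.269 0.012]
footF [0.59  0.169 0.012]
footR [0.685 0.195 0.012]
roller [0.659 0.164 0.197]
rollL [0.656 0.174 0.193]
rollR [0.661 0.156 0.199]
rolltop [0.661 0.165 0.203]
mid [0.629 0.166 0.179]
basketroller [0.593 0.351 0.194]
barL [0.566 0.249 0.183]
barR [0.597 0.178 0.17 ]
hookL [0.579 0.263 0.171]
plateL [0.608 0.264 0.183]
plateR [0.623 0.184 0.179]
g1 237 [0.582 0.209 0.18 ] [0.616 0.254 0.247] [0.587 0.223 0.227]
 normal [0.99  0.112 0.091] sd [0.0127 0.0083 0.0034]
g2 217 [0.515 0.396 0.185] [0.55  0.427 0.246] [0.52  0.41  0.228]
 normal [0.975 0.222 0.011] sd [0.0117 0.0085 0.0028]
roll 181 [0.641 0.151 0.093] [0.798 0.245 0.203] [0.662 0.177 0.19 ]
roll2 94 [0.586 0.338 0.187] [0.603 0.371 0.201] [0.593 0.354 0.196]
foot 563 ((0.6291518211364746, 0.22067810595035553), (0.1255573034286499, 0.2288222461938858), 68.15254974365234)
tray 1091 ((0.4135682284832001, 0.2277117669582367), (0.2195700854063034, 0.1873900592327118), 76.2643814086914)
```

Run:
```python
from h import *
s=load('s1');W=cloud(s);px=s['pixels'].astype(int);dark=px.sum(2)<110
for u,v in [(328,190),(336,190),(336,195),(342,192),(334,212)]: print('lid',u,v,W[v,u].round(3))
for tag,(u0,u1,v0,v1) in dict(g1=(284,304,166,190),g2=(192,210,155,176)).items():
    P=W[v0:v1,u0:u1][dark[v0:v1,u0:u1]];c=np.median(P,0)
    P=P[(np.abs(P-c)<[.02,.025,.03]).all(1)&(P[:,2]>.2)]
    best=None
    for y in np.radians(np.arange(-10,35,.5)):
        d=P[:,:2]@[np.cos(y),np.sin(y)];n=(np.abs(d-np.median(d))<.0012).sum()
        if best is None or n>best[0]: best=(n,np.degrees(y),np.median(d))
    n,y,d=best;a=np.radians(y);t=P[:,:2]@[-np.sin(a),np.cos(a)];m=np.abs(P[:,:2]@[np.cos(a),np.sin(a)]-d)<.002
    lo,hi=np.percentile(t[m],[2,98]);zz=np.percentile(P[m][:,2],[2,98])
    cc=(d+.005)*np.array([np.cos(a),np.sin(a)])+(lo+hi)/2*np.array([-np.sin(a),np.cos(a)])
    print(tag,best,hi-lo,zz,cc)
o=get_obs();
# hanger foot front edge: gray vs wood, fit using mask near z=.012 & gray
for n,yr in dict(h1=((.53,.75),(.12,.31)),h2=((.46,.70),(.31,.5))).items():
    m=(W[...,2]>.008)&(W[...,2]<.016)&(W[...,0]>yr[0][0])&(W[...,0]<yr[0][1])&(W[...,1]>yr[1][0])&(W[...,1]<yr[1][1])&(px[...,0]-px[...,2]<12)
    P=W[m][:,:2].astype(np.float32);print(n,len(P),cv2.minAreaRect(P))
```

```text
lid 328 190 [0.771 0.228 0.102]
lid 336 190 [0.784 0.212 0.101]
lid 336 195 [0.77  0.205 0.096]
lid 342 192 [0.796 0.201 0.093]
lid 334 212 [0.763 0.203 0.05 ]
g1 (np.int64(153), np.float64(14.0), np.float64(0.6236680094717826)) 0.0266054814548135 [0.2073488 0.2453529] [0.59190185 0.22465175]
g2 (np.int64(125), np.float64(13.5), np.float64(0.6015184490242707)) 0.0274623281822286 [0.20797373 0.24481758] [0.52493539 0.4116041 ]
h1 511 ((0.6298353672027588, 0.2200212925672531), (0.12101466953754425, 0.23150771856307983), 73.43328094482422)
h2 629 ((0.5607818365097046, 0.38383913040161133), (0.1505441963672638, 0.19707323610782623), 87.43257904052734)
```

jog_arm(targets=[{"dz": -1},{"dz": -1},{"dz": -0.5,"wz": 1},{"wz": 1},{"wz": 1},{"wz": 0.45},{}], jaw=1)

```text
schema error: expected keys dx, dy, dz, wx, wy, wz
```

jog_arm(targets=[{"dx": 0,"dy": 0,"dz": -1,"wx": 0,"wy": 0,"wz": 0},{"dx": 0,"dy": 0,"dz": -1,"wx": 0,"wy": 0,"wz": 0},{"dx": 0,"dy": 0,"dz": -0.5,"wx": 0,"wy": 0,"wz": 1},{"dx": 0,"dy": 0,"dz": 0,"wx": 0,"wy": 0,"wz": 1},{"dx": 0,"dy": 0,"dz": 0,"wx": 0,"wy": 0,"wz": 1},{"dx": 0,"dy": 0,"dz": 0,"wx": 0,"wy": 0,"wz": 0.33},{"dx": 0,"dy": 0,"dz": 0,"wx": 0,"wy": 0,"wz": 0},{"dx": 0,"dy": 0,"dz": 0,"wx": 0,"wy": 0,"wz": 0}], jaw=1)

```text
clock: 0.9
eef_pos: [0.4932, 0.4231, 0.3448]
tool_rot: [[-0.243, 0.97, -0.001], [0.97, 0.243, -0.001], [-0.0, -0.001, -1.0]]
wrist_force: [-0.6, 0.1, -0.3]
grip_width: -0.002
```

```bash
cat >> h.py <<'E'
def togo(p):
    o=get_obs();R=o['tool_rot'];d=R.T@(np.array(p)-o['eef_pos'])
    print('t',o['clock'],'pos',o['eef_pos'].round(4),'yaw',np.degrees(np.arctan2(R[1,1],R[0,1])).round(2),'z',R[:,2].round(4),'grip',round(o['grip_width'],3),'F',o['wrist_force'].round(1),'units',(d/.04).round(3))
E
python3 -c "
from h import *
togo([.669,.1706,.29])"
```

```text
t 0.9 pos [0.4932 0.4231 0.3448] yaw 14.05 z [-7.e-04 -5.e-04 -1.e+00] grip -0.002 F [-0.6  0.1 -0.3] units [-7.19   2.732  1.369]
```

jog_arm(targets=[{"dx": -1,"dy": 0.38,"dz": 0,"wx": 0,"wy": 0,"wz": 0},{"dx": -1,"dy": 0.38,"dz": 0,"wx": 0,"wy": 0,"wz": 0},{"dx": -1,"dy": 0.38,"dz": 0,"wx": 0,"wy": 0,"wz": 0},{"dx": -1,"dy": 0.38,"dz": 0,"wx": 0,"wy": 0,"wz": 0},{"dx": -1,"dy": 0.38,"dz": 0,"wx": 0,"wy": 0,"wz": 0},{"dx": 0,"dy": 0,"dz": 0,"wx": 0,"wy": 0,"wz": 0},{"dx": 0,"dy": 0,"dz": 0,"wx": 0,"wy": 0,"wz": 0}])

```text
clock: 1.6
eef_pos: [0.6158, 0.2466, 0.3448]
tool_rot: [[-0.24, 0.971, -0.001], [0.971, 0.24, 0.0], [0.0, -0.001, -1.0]]
wrist_force: [0.3, -0.1, 0.9]
grip_width: -0.005
```

Run:
```python
from h import *
togo([.669,.1706,.26])
W=cloud(load('s1'));W2=cloud(load('d1'))
for w in(W,W2):
  for z0 in np.arange(0,.6,.1):
    m=(w[...,2]>z0+.01)&(w[...,2]<z0+.1)&(w[...,0]>.4)&(w[...,0]<.9)&(w[...,1]<.12)&(w[...,1]>-.35)
    P=w[m]
    if len(P): print(z0.round(1),len(P),'x',np.percentile(P[:,0],[1,99]).round(3),'y',np.percentile(P[:,1],[1,99.5]).round(3))
snap('side','d2');s=snap('wrist','w2');crop('d2',150,0,500,300,1.1,'d2c')
a=cv2.imread('pics/d2c.png');b=cv2.resize(s['pixels'][:,:,::-1],(400,300));cv2.imwrite('pics/m2.png',np.hstack([cv2.copyMakeBorder(a[:,:385],0,0,0,0,0),cv2.copyMakeBorder(b,0,a.shape[0]-300,0,0,0)]))
```

```text
t 1.6 pos [0.6158 0.2466 0.3448] yaw 13.9 z [-9.e-04  2.e-04 -1.e+00] grip -0.005 F [ 0.3 -0.1  0.9] units [-2.166  0.837  2.12 ]
0.0 13318 x [0.456 0.889] y [-0.32   0.072]
0.1 6575 x [0.483 0.896] y [-0.271  0.07 ]
0.2 3847 x [0.594 0.68 ] y [-0.113  0.07 ]
0.3 4277 x [0.558 0.671] y [-0.192  0.057]
0.4 5452 x [0.533 0.665] y [-0.186 -0.01 ]
0.0 10901 x [0.46  0.889] y [-0.283  0.039]
0.1 7863 x [0.483 0.806] y [-0.257  0.032]
0.2 2360 x [0.595 0.682] y [-0.119  0.012]
0.3 3785 x [0.567 0.677] y [-0.197 -0.056]
0.4 7833 x [0.529 0.644] y [-0.24  -0.069]
```

View pics/m2.png

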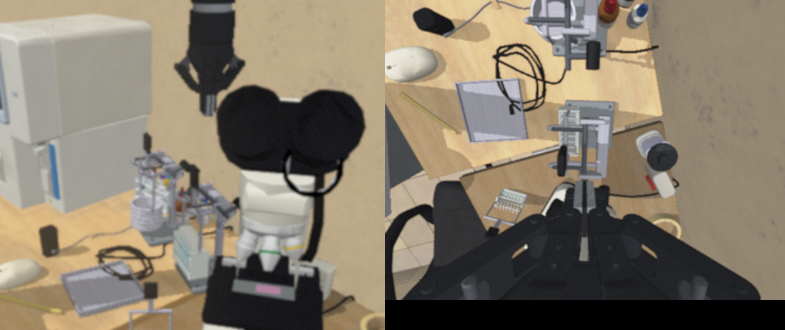

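The wrist view shows the rack hanger ahead of the fingers and the tray at (492,110). The side view shows the arm clear of the microscope. Moving above the roller.

jog_arm(targets=[{"dx": -0.75,"dy": 0.28,"dz": 0,"wx": 0,"wy": 0,"wz": 0},{"dx": -0.75,"dy": 0.28,"dz": 0,"wx": 0,"wy": 0,"wz": 0},{"dx": -0.67,"dy": 0.28,"dz": 0,"wx": 0,"wy": 0,"wz": 0},{"dx": 0,"dy": 0,"dz": 1,"wx": 0,"wy": 0,"wz": 0},{"dx": 0,"dy": 0,"dz": 0.9,"wx": 0,"wy": 0,"wz": 0},{"dx": 0,"dy": 0,"dz": 0,"wx": 0,"wy": 0,"wz": 0},{"dx": 0,"dy": 0,"dz": 0,"wx": 0,"wy": 0,"wz": 0}])

```text
clock: 2.4
eef_pos: [0.6683, 0.1725, 0.2691]
tool_rot: [[-0.243, 0.97, -0.001], [0.97, 0.243, -0.0], [0.0, -0.001, -1.0]]
wrist_force: [0.0, 0.3, 0.9]
grip_width: -0.003
```

Run:
```python
from h import *
togo([.669,.1706,.215])
s=snap('scene','s3');snap('wrist','w3')
crop('s3',260,120,400,240,3,'s3c')
a=cv2.imread('pics/s3c.png');b=cv2.resize(cv2.imread('pics/w3.png'),(370,278))
cv2.imwrite('pics/m3.png',np.hstack([a,cv2.copyMakeBorder(b,0,360-278,0,0,0)]))
```

```text
t 2.4 pos [0.6683 0.1725 0.2691] yaw 14.09 z [-1.4e-03 -2.0e-04 -1.0e+00] grip -0.003 F [0.  0.3 0.9] units [-0.051  0.006  1.354]
```

View pics/m3.png

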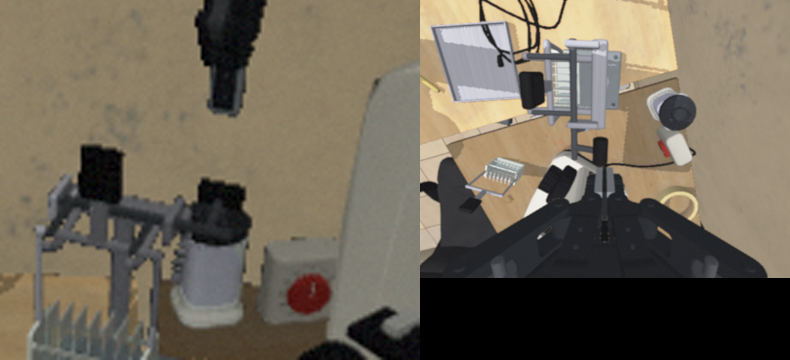

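The fingertips (scene crop 225,108) stand above the roller (222,190) and line up with it in the wrist view. Pressing now.

jog_arm(targets=[{"dx": -0.04,"dy": 0,"dz": 0.6,"wx": 0,"wy": 0,"wz": 0},{"dx": 0,"dy": 0,"dz": 0.5,"wx": 0,"wy": 0,"wz": 0},{"dx": 0,"dy": 0,"dz": 0.2,"wx": 0,"wy": 0,"wz": 0},{"dx": 0,"dy": 0,"dz": 0.1,"wx": 0,"wy": 0,"wz": 0},{"dx": 0,"dy": 0,"dz": 0.1,"wx": 0,"wy": 0,"wz": 0},{"dx": 0,"dy": 0,"dz": 0,"wx": 0,"wy": 0,"wz": 0}])

```text
clock: 3.1
eef_pos: [0.671, 0.1704, 0.2122]
tool_rot: [[-0.242, 0.97, 0.005], [0.97, 0.242, 0.001], [0.0, 0.005, -1.0]]
wrist_force: [0.6, 0.9, 5.1]
grip_width: -0.001
```

```bash
python3 -c "
from h import *
togo([.669,.1706,.177])"
```

```text
t 3.1 pos [0.671  0.1704 0.2122] yaw 13.99 z [ 0.0052  0.0014 -1.    ] grip -0.001 F [0.6 0.9 5.1] units [ 0.017 -0.051  0.88 ]
```

Contact at 5 N, as expected. Pressing further.

jog_arm(targets=[{"dx": 0,"dy": 0,"dz": 0.2,"wx": 0,"wy": 0,"wz": 0},{"dx": 0,"dy": 0,"dz": 0.2,"wx": 0,"wy": 0,"wz": 0},{"dx": 0,"dy": 0,"dz": 0.2,"wx": 0,"wy": 0,"wz": 0},{"dx": 0,"dy": 0,"dz": 0.15,"wx": 0,"wy": 0,"wz": 0},{"dx": 0,"dy": 0,"dz": 0.15,"wx": 0,"wy": 0,"wz": 0},{"dx": 0,"dy": 0,"dz": 0,"wx": 0,"wy": 0,"wz": 0}])

```text
clock: 3.7
eef_pos: [0.6682, 0.1695, 0.171]
tool_rot: [[-0.242, 0.97, -0.004], [0.97, 0.242, -0.001], [0.0, -0.004, -1.0]]
wrist_force: [-0.8, -0.6, 0.3]
grip_width: -0.001
```

```bash
python3 -c "
from h import *
togo([.669,.1706,.175])"
```

```text
t 3.7 pos [0.6682 0.1695 0.171 ] yaw 13.98 z [-3.9e-03 -7.0e-04 -1.0e+00] grip -0.001 F [-0.8 -0.6  0.3] units [ 0.021  0.026 -0.101]
```

jog_arm(targets=[{"dx": 0,"dy": 0,"dz": -1,"wx": 0,"wy": 0,"wz": 0},{"dx": 0,"dy": 0,"dz": -1,"wx": 0,"wy": 0,"wz": 0},{"dx": 0,"dy": 0,"dz": -1,"wx": 0,"wy": 0,"wz": 0},{"dx": 0,"dy": 0,"dz": -1,"wx": 0,"wy": 0,"wz": 0},{"dx": 0.6,"dy": -0.51,"dz": 0,"wx": 0,"wy": 0,"wz": 0},{"dx": 0.6,"dy": -0.5,"dz": 0,"wx": 0,"wy": 0,"wz": 0},{"dx": 0.59,"dy": -0.5,"dz": 0,"wx": 0,"wy": 0,"wz": 0},{"dx": 0,"dy": 0,"dz": 0,"wx": 0,"wy": 0,"wz": 0},{"dx": 0,"dy": 0,"dz": 0,"wx": 0,"wy": 0,"wz": 0}])

```text
clock: 4.6
eef_pos: [0.5932, 0.2249, 0.3336]
tool_rot: [[-0.243, 0.97, 0.001], [0.97, 0.243, -0.0], [-0.0, 0.001, -1.0]]
wrist_force: [0.1, -0.4, -0.1]
grip_width: -0.001
```

jog_arm(targets=[{"dx": 0,"dy": 0,"dz": 0,"wx": 0,"wy": 0,"wz": 0},{"dx": 0,"dy": 0,"dz": 0,"wx": 0,"wy": 0,"wz": 0},{"dx": 0,"dy": 0,"dz": 0,"wx": 0,"wy": 0,"wz": 0},{"dx": 0,"dy": 0,"dz": 0,"wx": 0,"wy": 0,"wz": 0},{"dx": 0,"dy": 0,"dz": 0,"wx": 0,"wy": 0,"wz": 0}], jaw=0)

```text
clock: 5.1
eef_pos: [0.5937, 0.2244, 0.3332]
tool_rot: [[-0.241, 0.97, -0.0], [0.97, 0.241, -0.0], [0.0, -0.0, -1.0]]
wrist_force: [0.3, 0.2, 0.4]
grip_width: 0.847
```

Run:
```python
from h import *
togo([.592,.2245,.22])
s=snap('scene','s4');snap('wrist','w4')
crop('s4',250,120,360,270,3.2,'s4c')
a=cv2.imread('pics/s4c.png');b=cv2.resize(cv2.imread('pics/w4.png'),(440,330))
cv2.imwrite('pics/m4.png',np.hstack([a,cv2.copyMakeBorder(b,0,a.shape[0]-330,0,0,0)]))
W=cloud(s);px=s['pixels'].astype(int);dark=px.sum(2)<110
P=W[166:190,284:306][dark[166:190,284:306]];P=P[(np.abs(P-np.nanmedian(P,0))<[.02,.025,.03]).all(1)]
print(len(P),np.median(P,0),P.min(0),P.max(0))
```

```text
t 5.1 pos [0.5937 0.2244 0.3332] yaw 13.96 z [-2.e-04 -1.e-04 -1.e+00] grip 0.847 F [0.3 0.2 0.4] units [ 0.012 -0.041  2.829]
230 [0.58668718 0.22309621 0.22763008] [0.5820842  0.20956516 0.20721152] [0.59337884 0.23897445 0.24638331]
```

View pics/m4.png

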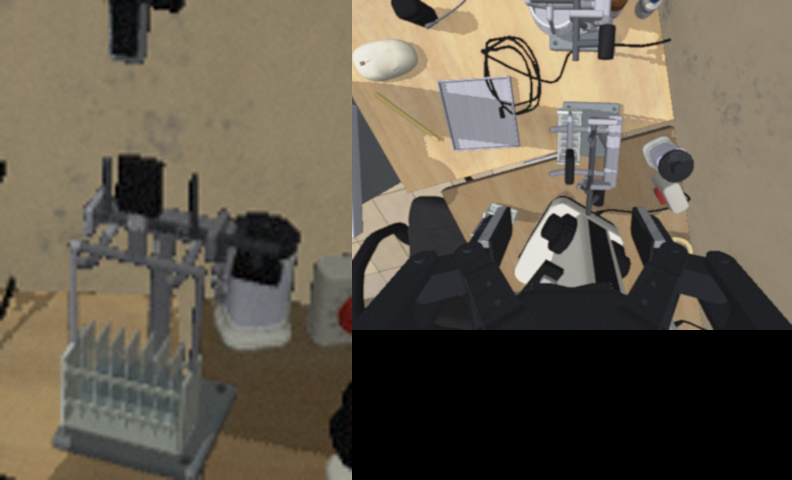

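The keeper is open: both wire arms stand up at crop (108,185) and (193,200). The grip block hasn't moved. Descending to grip it.

jog_arm(targets=[{"dx": 0,"dy": -0.04,"dz": 0.7,"wx": 0,"wy": 0,"wz": 0},{"dx": 0,"dy": 0,"dz": 0.7,"wx": 0,"wy": 0,"wz": 0},{"dx": 0,"dy": 0,"dz": 0.5,"wx": 0,"wy": 0,"wz": 0},{"dx": 0,"dy": 0,"dz": 0.5,"wx": 0,"wy": 0,"wz": 0},{"dx": 0,"dy": 0,"dz": 0.4,"wx": 0,"wy": 0,"wz": 0},{"dx": 0,"dy": 0,"dz": 0,"wx": 0,"wy": 0,"wz": 0},{"dx": 0,"dy": 0,"dz": 0,"wx": 0,"wy": 0,"wz": 0}])

```text
clock: 5.9
eef_pos: [0.5921, 0.2244, 0.2216]
tool_rot: [[-0.242, 0.97, 0.0], [0.97, 0.242, 0.0], [0.0, 0.0, -1.0]]
wrist_force: [-0.3, 0.1, 0.5]
grip_width: 0.999
```

Run:
```python
from h import *
togo([.592,.2245,.222])
```

```text
t 5.9 pos [0.5921 0.2244 0.2216] yaw 13.98 z [ 1.e-04  0.e+00 -1.e+00] grip 0.999 F [-0.3  0.1  0.5] units [ 0.004 -0.001 -0.009]
```

jog_arm(targets=[{"dx": 0,"dy": 0,"dz": 0,"wx": 0,"wy": 0,"wz": 0},{"dx": 0,"dy": 0,"dz": 0,"wx": 0,"wy": 0,"wz": 0},{"dx": 0,"dy": 0,"dz": 0,"wx": 0,"wy": 0,"wz": 0},{"dx": 0,"dy": 0,"dz": 0,"wx": 0,"wy": 0,"wz": 0},{"dx": 0,"dy": 0,"dz": 0,"wx": 0,"wy": 0,"wz": 0},{"dx": 0,"dy": 0,"dz": 0,"wx": 0,"wy": 0,"wz": 0},{"dx": 0,"dy": 0,"dz": 0,"wx": 0,"wy": 0,"wz": 0},{"dx": 0,"dy": 0,"dz": 0,"wx": 0,"wy": 0,"wz": 0}], jaw=1)

```text
clock: 6.7
eef_pos: [0.5922, 0.2243, 0.2216]
tool_rot: [[-0.242, 0.97, 0.001], [0.97, 0.242, 0.0], [0.0, 0.001, -1.0]]
wrist_force: [1.2, 0.2, 0.2]
grip_width: 0.109
```

jog_arm(targets=[{"dx": 0,"dy": 0,"dz": -0.2,"wx": 0,"wy": 0,"wz": 0},{"dx": 0,"dy": 0,"dz": -0.2,"wx": 0,"wy": 0,"wz": 0},{"dx": 0,"dy": 0,"dz": -0.2,"wx": 0,"wy": 0,"wz": 0},{"dx": 0,"dy": 0,"dz": -0.1,"wx": 0,"wy": 0,"wz": 0},{"dx": 0,"dy": 0,"dz": 0,"wx": 0,"wy": 0,"wz": 0},{"dx": 0,"dy": 0,"dz": 0,"wx": 0,"wy": 0,"wz": 0}])

```text
clock: 7.3
eef_pos: [0.5919, 0.2243, 0.2493]
tool_rot: [[-0.242, 0.97, -0.0], [0.97, 0.242, -0.0], [-0.0, -0.0, -1.0]]
wrist_force: [0.1, -0.2, -1.4]
grip_width: 0.113
```

Run:
```python
from h import *
togo([.592,.2245,.25])
snap('scene','s5');snap('side','d5')
crop('s5',240,140,350,270,3.4,'s5c');crop('d5',230,130,370,290,2.75,'d5c')
a=cv2.imread('pics/s5c.png');b=cv2.imread('pics/d5c.png');h=min(len(a),len(b))
cv2.imwrite('pics/m5.png',np.hstack([a[:h],b[:h]]))
```

```text
t 7.3 pos [0.5919 0.2243 0.2493] yaw 13.98 z [-0. -0. -1.] grip 0.113 F [ 0.1 -0.2 -1.4] units [ 0.005  0.004 -0.017]
```

View pics/m5.png

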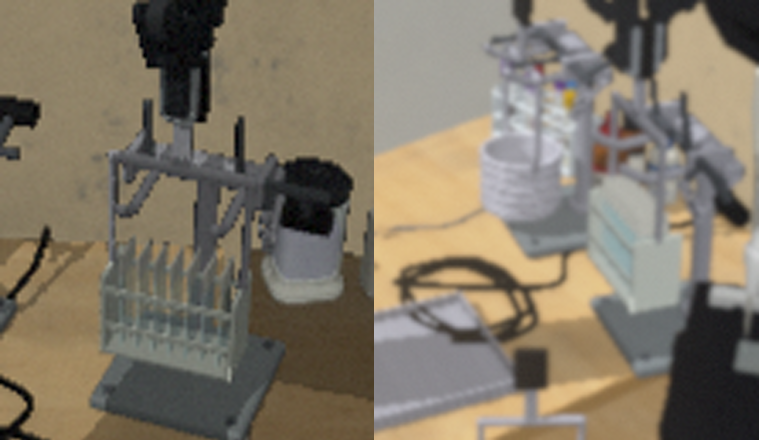

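The rack is lifted 28 mm and its bar is clear of the hooks. Drawing it out level, then refining the tray pose.

jog_arm(targets=[{"dx": 0,"dy": -0.2,"dz": 0,"wx": 0,"wy": 0,"wz": 0},{"dx": 0,"dy": -0.3,"dz": 0,"wx": 0,"wy": 0,"wz": 0},{"dx": 0,"dy": -0.3,"dz": 0,"wx": 0,"wy": 0,"wz": 0},{"dx": 0,"dy": -0.3,"dz": 0,"wx": 0,"wy": 0,"wz": 0},{"dx": 0,"dy": -0.3,"dz": 0,"wx": 0,"wy": 0,"wz": 0},{"dx": 0,"dy": -0.3,"dz": 0,"wx": 0,"wy": 0,"wz": 0},{"dx": 0,"dy": -0.3,"dz": 0,"wx": 0,"wy": 0,"wz": 0},{"dx": 0,"dy": -0.2,"dz": 0,"wx": 0,"wy": 0,"wz": 0},{"dx": 0,"dy": 0,"dz": 0,"wx": 0,"wy": 0,"wz": 0}])

```text
clock: 8.3
eef_pos: [0.5057, 0.2029, 0.2495]
tool_rot: [[-0.242, 0.97, 0.0], [0.97, 0.242, 0.0], [0.0, 0.0, -1.0]]
wrist_force: [0.3, -0.4, -1.6]
grip_width: 0.115
```

Run:
```python
from h import *
togo([.412,.208,.25])
crop('s1',195,265,305,355,7,'tr')
for t in('s1','w4','w2'):
    s=load(t);W=cloud(s);px=s['pixels'].astype(int)
    g=(np.abs(px[...,0]-px[...,2])<25)&(px.sum(2)>150)&(W[...,2]<.02)&(W[...,2]>-.01)&(W[...,0]>.31)&(W[...,0]<.52)&(W[...,1]>.1)&(W[...,1]<.31)
    g=g.astype(np.uint8)
    n,l,st,c=cv2.connectedComponentsWithStats(g);k=1+st[1:,4].argmax()
    P=W[l==k];print(t,len(P),'rect',cv2.minAreaRect(P[:,:2].astype(np.float32)))
```

```text
t 8.3 pos [0.5057 0.2029 0.2495] yaw 13.99 z [ 4.e-04  1.e-04 -1.e+00] grip 0.115 F [ 0.3 -0.4 -1.6] units [ 0.691 -2.242 -0.013]
s1 3629 rect ((0.41288256645202637, 0.211788147687912), (0.14021725952625275, 0.14030379056930542), 17.703733444213867)
w4 8052 rect ((0.4173205494880676, 0.21288126707077026), (0.14552250504493713, 0.1380026787519455), 17.878931045532227)
w2 7411 rect ((0.41565436124801636, 0.2124246060848236), (0.14200444519519806, 0.13780225813388824), 17.84983253479004)
```

View pics/tr.png

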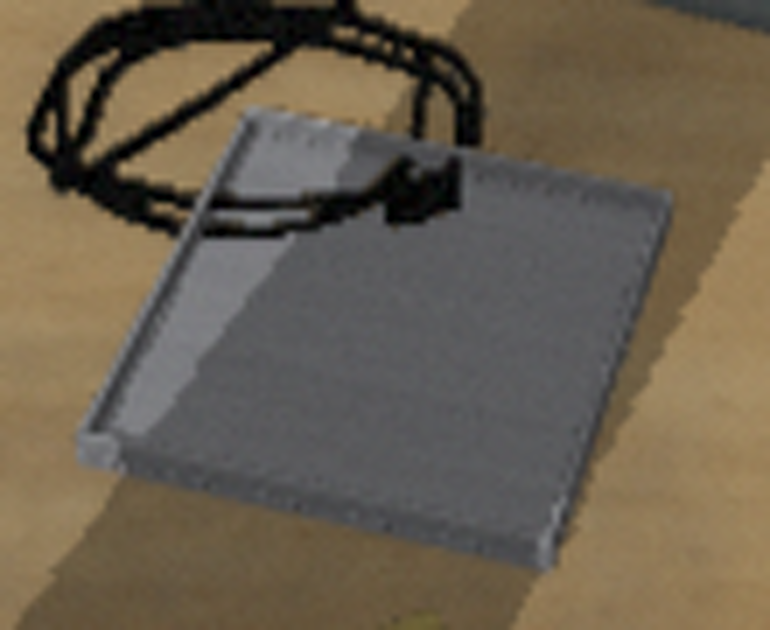

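A black cable with its connector (crop 420,190) lies over the tray's back-left corner. The rack has to stand clear of it, so I'll check its extent in tray coordinates.

Run:
```python
from h import *
a=np.radians(17.8);R=np.array([[np.cos(a),np.sin(a)],[-np.sin(a),np.cos(a)]]);c=np.array([.4145,.212])
for t in('s1','w2'):
    s=load(t);W=cloud(s);d=s['pixels'].astype(int).sum(2)<90
    Q=(W[...,:2]-c)@R.T;m=d&(np.abs(Q)<.07).all(-1)&(W[...,2]<.08)&(W[...,2]>-.01)
    q=Q[m];z=W[m][:,2];print(t,len(q),'z',np.percentile(z,[2,50,98]).round(3))
    for y0 in np.arange(-.07,.07,.02):
        k=(q[:,1]>=y0)&(q[:,1]<y0+.02)
        if k.any(): print(' y',y0.round(2),'minx',np.sort(q[k][:,0])[:3].round(3),k.sum())
for x in(0,-.025,-.03):
    p=c+R.T@[x,-.0];togo([*p,.25]); print(x,p)
```

```text
s1 138 z [0.004 0.009 0.02 ]
 y -0.01 minx [0.034 0.035 0.035] 58
 y 0.01 minx [0.032 0.033 0.033] 42
 y 0.03 minx [0.021 0.022 0.023] 19
 y 0.05 minx [0.018 0.018 0.019] 19
w2 32 z [0.007 0.011 0.022]
 y -0.01 minx [0.042 0.042 0.042] 16
 y 0.01 minx [0.043 0.045 0.046] 5
 y 0.03 minx [0.03  0.031 0.032] 11
t 8.3 pos [0.5057 0.2029 0.2495] yaw 13.99 z [ 4.e-04  1.e-04 -1.e+00] grip 0.115 F [ 0.3 -0.4 -1.6] units [ 0.773 -2.157 -0.013]
0 [0.4145 0.212 ]
t 8.3 pos [0.5057 0.2029 0.2495] yaw 13.99 z [ 4.e-04  1.e-04 -1.e+00] grip 0.115 F [ 0.3 -0.4 -1.6] units [ 0.731 -2.78  -0.014]
-0.025 [0.39069677 0.20435762]
t 8.3 pos [0.5057 0.2029 0.2495] yaw 13.99 z [ 4.e-04  1.e-04 -1.e+00] grip 0.115 F [ 0.3 -0.4 -1.6] units [ 0.723 -2.905 -0.014]
-0.03 [0.38593612 0.20282914]
```

jog_arm(targets=[{"dx": 0.05,"dy": -0.25,"dz": 0,"wx": 0,"wy": 0,"wz": 0},{"dx": 0.1,"dy": -0.4,"dz": 0,"wx": 0,"wy": 0,"wz": 0},{"dx": 0.1,"dy": -0.4,"dz": 0,"wx": 0,"wy": 0,"wz": 0},{"dx": 0.1,"dy": -0.4,"dz": 0,"wx": 0,"wy": 0,"wz": 0},{"dx": 0.1,"dy": -0.4,"dz": 0,"wx": 0,"wy": 0,"wz": 0},{"dx": 0.1,"dy": -0.4,"dz": 0,"wx": 0,"wy": 0,"wz": 0},{"dx": 0.06,"dy": -0.4,"dz": 0,"wx": 0,"wy": 0,"wz": 0},{"dx": 0,"dy": 0,"dz": 0,"wx": 0,"wy": 0,"wz": -0.24},{"dx": 0,"dy": 0,"dz": 0,"wx": 0,"wy": 0,"wz": -0.24},{"dx": 0,"dy": 0,"dz": 0,"wx": 0,"wy": 0,"wz": 0}])

```text
clock: 9.3
eef_pos: [0.3976, 0.2012, 0.2495]
tool_rot: [[-0.306, 0.952, 0.0], [0.952, 0.306, 0.0], [0.0, 0.0, -1.0]]
wrist_force: [-1.0, 0.4, -2.4]
grip_width: 0.111
```

Run:
```python
from h import *
togo([.397,.201,.1946])
snap('scene','s6');snap('side','d6')
crop('s6',190,150,320,350,2.4,'s6c');crop('d6',190,100,370,310,2.28,'d6c')
a=cv2.imread('pics/s6c.png');b=cv2.imread('pics/d6c.png');h=min(len(a),len(b))
cv2.imwrite('pics/m6.png',np.hstack([a[:h],b[:h]]))
```

```text
t 9.3 pos [0.3976 0.2012 0.2495] yaw 17.83 z [ 3.e-04  2.e-04 -1.e+00] grip 0.111 F [-1.   0.4 -2.4] units [-0.    -0.015  1.371]
```

View pics/m6.png

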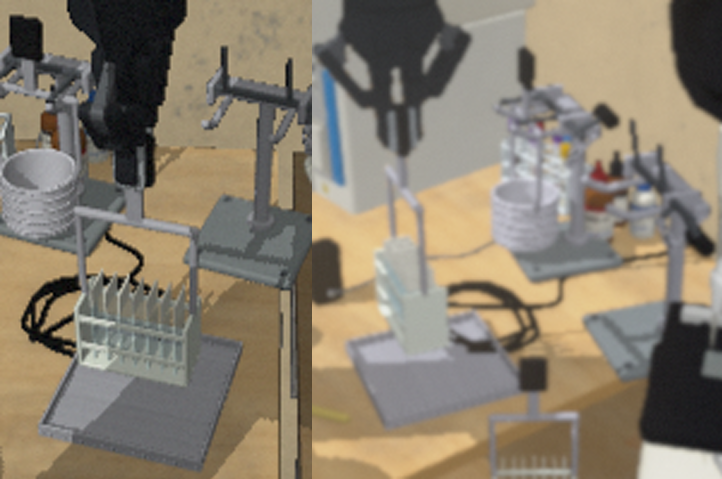

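The rack hangs upright over the tray, clear of the cable. Its hanger's keeper is still open and the basket is undisturbed. Lowering it.

jog_arm(targets=[{"dx": 0,"dy": 0,"dz": 0.3,"wx": 0,"wy": 0,"wz": 0},{"dx": 0,"dy": 0,"dz": 0.3,"wx": 0,"wy": 0,"wz": 0},{"dx": 0,"dy": 0,"dz": 0.3,"wx": 0,"wy": 0,"wz": 0},{"dx": 0,"dy": 0,"dz": 0.2,"wx": 0,"wy": 0,"wz": 0},{"dx": 0,"dy": 0,"dz": 0.1,"wx": 0,"wy": 0,"wz": 0},{"dx": 0,"dy": 0,"dz": 0.1,"wx": 0,"wy": 0,"wz": 0},{"dx": 0,"dy": 0,"dz": 0.02,"wx": 0,"wy": 0,"wz": 0},{"dx": 0,"dy": 0,"dz": 0,"wx": 0,"wy": 0,"wz": 0},{"dx": 0,"dy": 0,"dz": 0,"wx": 0,"wy": 0,"wz": 0}])

```text
clock: 10.3
eef_pos: [0.3981, 0.2012, 0.197]
tool_rot: [[-0.306, 0.952, 0.001], [0.952, 0.306, 0.0], [0.0, 0.001, -1.0]]
wrist_force: [-0.5, 0.6, -1.2]
grip_width: 0.107
```

jog_arm(targets=[{"dx": 0,"dy": 0,"dz": 0.03,"wx": 0,"wy": 0,"wz": 0},{"dx": 0,"dy": 0,"dz": 0,"wx": 0,"wy": 0,"wz": 0},{"dx": 0,"dy": 0,"dz": 0.03,"wx": 0,"wy": 0,"wz": 0},{"dx": 0,"dy": 0,"dz": 0,"wx": 0,"wy": 0,"wz": 0}])

```text
clock: 10.7
eef_pos: [0.3981, 0.2012, 0.1949]
tool_rot: [[-0.306, 0.952, 0.001], [0.952, 0.306, 0.0], [-0.0, 0.001, -1.0]]
wrist_force: [-0.8, 0.0, 1.3]
grip_width: 0.11
```

jog_arm(targets=[{"dx": 0,"dy": 0,"dz": 0.02,"wx": 0,"wy": 0,"wz": 0},{"dx": 0,"dy": 0,"dz": 0,"wx": 0,"wy": 0,"wz": 0}])

```text
clock: 10.9
eef_pos: [0.3983, 0.2013, 0.195]
tool_rot: [[-0.306, 0.952, 0.001], [0.952, 0.306, 0.0], [-0.0, 0.001, -1.0]]
wrist_force: [-2.3, -1.1, 7.0]
grip_width: 0.108
```

The foot is down: 7 N and no further descent. Opening the jaws.

jog_arm(targets=[{"dx": 0,"dy": 0,"dz": 0,"wx": 0,"wy": 0,"wz": 0},{"dx": 0,"dy": 0,"dz": 0,"wx": 0,"wy": 0,"wz": 0},{"dx": 0,"dy": 0,"dz": 0,"wx": 0,"wy": 0,"wz": 0},{"dx": 0,"dy": 0,"dz": 0,"wx": 0,"wy": 0,"wz": 0},{"dx": 0,"dy": 0,"dz": 0,"wx": 0,"wy": 0,"wz": 0},{"dx": 0,"dy": 0,"dz": 0,"wx": 0,"wy": 0,"wz": 0}], jaw=0)

```text
clock: 11.5
eef_pos: [0.3978, 0.2011, 0.1932]
tool_rot: [[-0.306, 0.952, -0.0], [0.952, 0.306, -0.0], [-0.0, -0.0, -1.0]]
wrist_force: [-0.3, -1.2, -0.5]
grip_width: 1.001
```

jog_arm(targets=[{"dx": 0,"dy": 0,"dz": -0.2,"wx": 0,"wy": 0,"wz": 0},{"dx": 0,"dy": 0,"dz": -0.5,"wx": 0,"wy": 0,"wz": 0},{"dx": 0,"dy": 0,"dz": -0.8,"wx": 0,"wy": 0,"wz": 0},{"dx": 0,"dy": 0,"dz": -0.8,"wx": 0,"wy": 0,"wz": 0},{"dx": 0,"dy": 0,"dz": -0.7,"wx": 0,"wy": 0,"wz": 0},{"dx": 0,"dy": 0,"dz": 0,"wx": 0,"wy": 0,"wz": 0},{"dx": 0,"dy": 0,"dz": 0,"wx": 0,"wy": 0,"wz": 0},{"dx": 0,"dy": 0,"dz": 0,"wx": 0,"wy": 0,"wz": 0}])

```text
clock: 12.3
eef_pos: [0.3973, 0.2009, 0.3119]
tool_rot: [[-0.306, 0.952, -0.002], [0.952, 0.306, -0.001], [-0.0, -0.002, -1.0]]
wrist_force: [1.3, 0.1, -1.2]
grip_width: 1.003
```

Run:
```python
from h import *
togo([.397,.201,.1946])
s=snap('scene','s7');snap('side','d7')
crop('s7',180,130,350,350,2.2,'s7c');crop('d7',190,100,370,310,2.28,'d7c')
a=cv2.imread('pics/s7c.png');b=cv2.imread('pics/d7c.png');h=min(len(a),len(b))
cv2.imwrite('pics/m7.png',np.hstack([a[:h],b[:h]]))
```

```text
t 12.3 pos [0.3973 0.2009 0.3119] yaw 17.82 z [-2.1e-03 -8.0e-04 -1.0e+00] grip 1.003 F [ 1.3  0.1 -1.2] units [5.000e-03 1.000e-03 2.932e+00]
```

View pics/m7.png

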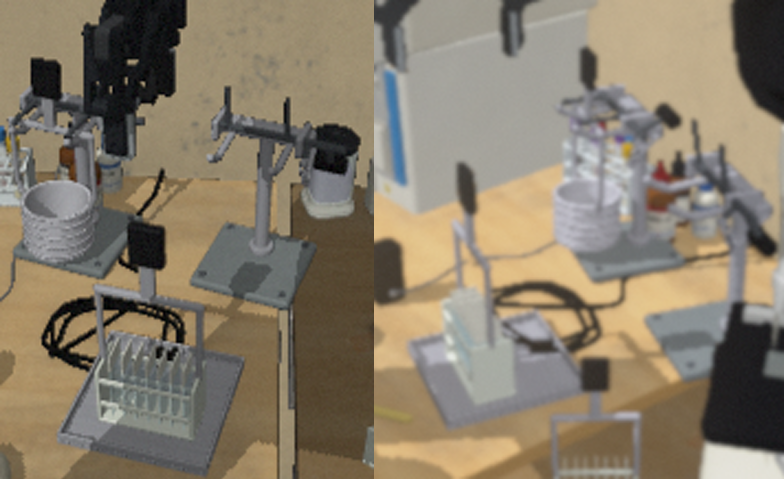

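The rack stands upright inside the tray, with its grip block at (147,243) and the jaws clear of it. Keeper 1 is open, and the basket still hangs with its keeper shut.

Run:
```python
from h import *
s=load('s7');W=cloud(s);v,u=130+int(243/2.2),180+int(147/2.2)
P=W[v-6:v+7,u-5:u+6].reshape(-1,3);print(np.nanmedian(P,0).round(3),np.nanmax(P[:,2]).round(3))
ticket.hand_in()
```

```text
[0.394 0.199 0.205] 0.219
the job is handed in; nothing more can be done
```

The job is done and handed in at about 12.3 s on the robot's clock. I pressed the rack hanger's thumb roller until its keeper snapped open. I then lifted the slide rack off the hooks by its grip block, drew it out level and stood it in the drip tray.

- **Keepers and basket:** the last pictures show the rack hanger's keeper still open. The round basket still hangs with its keeper shut.
- **Rack:** it stands upright inside the tray walls. Its grip block measured about (0.394, 0.199), within 3 mm of where I released it, and its top was at z 0.219, which is right for standing on the floor.
- **Robot:** the jaws were open and well above the rack at hand-in. The highest force I read was 7 N, when setting the rack down.
- **Cable in the tray:** a loose cable and its connector lie over the tray's back-left corner. I put the rack about 20 mm forward of centre, which by measurement leaves roughly 18 mm to the cable.
- **Disagreements:** the three tray-position fits differed by up to 4 mm, well within the margin. No check failed.

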